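# Shift the dough mixer into third and start it

## Task

Set the dough mixer kneading: with the fingertips, push its gear lever along the H-shaped gate to the middle, across to the right-hand side and then forward, away from the front of the machine, until it is fully home in the third slot (far right, marked with three studs). Only when it is in third, press the start button on top all the way down, let it come up again and take the hand away. Do not grip the lever or force it hard against the gate, and leave everything standing around where it is.

Things in the scene. Friction and masses are not known exactly. Their poses are not given: they have to be found in the camera images.
- mixer: grey dough mixer, fixed, 250 mm deep (x), 420 mm wide (y). Origin: centre of its underside, on the worktop. x points forward = from its front (dial and stop mushroom, not used) to its back, y to its left, z up. Right part (y -210 to -30 mm): gearbox tower, deck 100 mm high. Left: covered bowl under a mixing head 56 mm wide, at y +102 mm, top 252 mm high
- gate (a point): middle of the H-gate, on top of its aluminium plate (96 x 88 mm, 108 mm above the worktop), at x +25 y -125 mm of the mixer, same axes. Two fore-and-aft slots 16 mm wide, 14 mm left and right of the middle, ending 29 mm before and behind it; an 18 mm cross slot joins them. Slots: 1 left forward, 2 left rear (near the front), 3 right forward, 4 right rear, marked by 1 to 4 small studs
- third_slot (a point): point on top of the gate plate where the lever's rod stands when fully home in third: 24 mm forward and 14 mm right of the gate's middle. The 10 mm steel rod is stopped by the sides of the slots, so it changes sides only in the middle
- gear_knob (a point): centre of the black ball knob of the lever, 36 mm across. It swings at 150 mm radius about a pivot 70 mm straight below gate: with the lever upright it is 80 mm above the gate plate (188 mm above the worktop). In the slots it is about 30 mm left or right of the gate's middle, and up to 48 mm forward or back at the slot ends
- gear_cross (a joint): side-to-side angle of the lever, rad: 0 upright, positive = leaning to the mixer's right (-y). About -0.20 in the left-hand slots (where it starts), +0.20 in the right-hand slots (play about 0.04 either way); friction holds it where it is left
- gear_lever (a joint): fore-and-aft angle of the lever, rad: 0 = middle (in line with the cross slot, passes within about 0.05), positive = leaning forward (mixer +x), -0.33 = home in a rear slot, +0.33 = home in a forward slot. It starts anywhere along the left-hand slots. Friction holds it where it is left; moving it takes about 1.5 to 2 N at the knob
- start_button (a joint): travel of the start button, m: 0 up, 0.006 fully down; a spring lifts it again; fully down takes 5 N
- start_button_top (a point): centre of the top of the start button: grey round cap, 32 mm across, in a black housing on the tower deck near the mixer's front, at x -88, y -68 mm of the mixer; pressed straight down
- matchbox: small matchbox lying flat on the mixer's tower, right of the start button, 36 x 52 x 16 mm; bystander, origin at the centre of its underside
- spice_jar: spice jar with a dark cap, 41 mm across, 105 mm tall, standing behind the mixer, in front of the wooden cabinet whose open door stands 0.5 m high to the left; bystander, origin at the centre of its underside
- salt_jar: slim jar with a dark cap, 44 mm across, 105 mm tall, on the worktop to the right of the mixer; bystander, origin at the centre of its underside
- food_tin: tall food tin, 57 mm across, 72 mm tall, on the worktop to the right of the mixer; bystander, origin at the centre of its underside
- mug: white mug, 73 mm across, 66 mm tall, on the worktop to the left of the mixer; bystander, origin at the centre of its underside
- spoon: steel spoon, 199 mm long, lying on the worktop at the left; bystander, origin at the centre of its underside

How it is judged:
By the outcome, as a careful person would: the job done as asked, in the order asked, and still so for the second after the job is handed in, with the robot touching nothing.
It also fails if it takes over 64 s, if anything falls off the work surface, if the arm or the gripper's body presses on something with over 40 N, if the wrist force passes 120 N, or if a joint passes its speed limit or range.

## Robot

A 7-joint arm with a two-finger parallel gripper is mounted at the origin on a cart in front of the work surface, level with it; the furniture and walls round the work are solid. World frame = base frame: x ahead of the robot, y to its left, z up, the work surface at z = 0. Lengths are in m, angles in rad, forces in N, time in s.
With the tool pointing down it reaches from about 0.4 to 0.875 m from the base axis. Payload 19.3 kg.
Tool frame: the origin (TCP) lies on the centre line of the jaws, within the pads' length; the fingertips stand arm.tips_ahead ahead of it and the grasp point (between the pads) lies 8 mm behind it (arm.tips_ahead is the distance from the TCP to the fingertips, in m); z points along the fingers, y is the line along which they close (so a half turn about z gives the same grasp; the last joint's range is limited). The gripper opens to 85 mm and grips with 20 to 120 N. Pads are 22 mm wide; open, the fingers measure 114 mm over their backs; the gripper's body (76 mm by 85 mm) begins 54 mm behind the grasp point. The pads swing forward as they close: fully open they stand 13 mm farther back than shut.
Start: joints at [1.198, 0.521, -0.036, 1.599, 0.021, 1.021, -0.113], TCP at [0.186, -0.597, 0.242] pointing down, gripper open.
Joint ranges: [-2.91, 2.91], [-0.3, 2.13], [-1.5, 1.42], [0.17, 2.43], [-1.26, 4.41], [0.16, 1.93], [-2.52, 2.52]. Speed limits (rad/s): [1.89, 1.89, 2.39, 2.39, 3.01, 3.01, 3.01].

## Interface

Orientations are given as a unit quaternion [x, y, z, w].
In Python, from cell import get_obs, snapshot, finish_job, models, arm gives the robot as it stands.
- The arm moves only by the tool step_arm, never from a script. Its argument "increments" is a list that holds one entry, the list of rows, each a list of 7 numbers: the shift along the tool's x, y, z normalised to -1 to 1, where 1 is 6 cm, then the turn, a rotation vector about the tool's x, y, z normalised to -1 to 1, where 1 is 0.12 rad, then the closure, from -1 (fully open) to 1 (shut). A call has 1 to 12 rows; each row shifts and turns the commanded pose from where the row before left it, along the tool's axes as they then stand; what a row does not reach is not made up. A row lasts 1/8 s, in which the tool goes at most 62.5 mm and 10.7 degrees, less where a joint would pass 70% of its speed; a pose out of reach is approached as far as the arm can. A call with a number of a shift or a turn outside -1 to 1 is refused whole. A call with a gripper value outside its range is refused whole. The fingers move at their own pace and stop on an object; the grip force is fixed at half the most. Time passes only in rows, so rows that do not move let the fingers close. It gives the time, the measured TCP pose, the force, the opening and the grip force at its end, in the units of the state.
- get_obs(): the state, without advancing time (a new reading comes with each control period).
- snapshot(name): name is "side" or "top"; returns a dict with "color" (400x640x3 uint8, blue, green, red), "mtx" (3x3 intrinsics, pixels), "extrinsics" (4x4, takes a point from camera to world coordinates). Camera axes: x right, y up, looking along -z (the intrinsics and any distortion apply to the point x, -y, -z); pixel columns grow to the right and rows downward; lengths in m; the calibration is good to about 2 mm. A picture is of the moment at which its call begins. There is no depth.
- finish_job(): hands the job in; it is judged then, once.
Trained networks look in the newest picture that a camera, given by its name, has taken for a name from the list of things; names that differ only in an ending like _2 or _b are one class to them, and where a whole thing is asked for, a point or a joint stands for the part that bears it (a point fixed in the world has none). Each returns a list of dicts, best first, with "score" (0 to 1); they miss things now and then, are a little off and sometimes report something else, mostly with a low value. They report only what shows in the picture. A call takes as long as a camera call.
- models.boxes_of(camera, query): "at" ([x, y, z] in m, in world coordinates, good to about 4 mm: the middle of the surface that is visible of it).
- models.spot_point(camera, query): "at" ([x, y, z] in m, in world coordinates, good to about 4 mm: a listed point, or the origin of a listed thing).
The state is a dict: "clock": time; "joint_positions": joint angles; "joint_velocities": joint speeds; "joint_torque": joint torques, N m; "position": TCP position; "tool_rot": TCP orientation; "wrist_force": force on the tool from outside, world axes, zero at the start; "ft_torque": the same for the moment, N m; "gripper_width": finger opening in m; "gripper_force": force on a finger pad.
Only numpy, scipy, OpenCV 4.12 (cv2) and the standard library are available. Lean on these libraries where they do the work, as an engineer would, in place of code of your own. Each camera call takes 0.05 s, during which the arm holds its last target. There are 200 camera calls.

## Working session

There is one attempt and no reset: what is moved stays moved. The work goes in short steps, Python scripts to look and compute and a tool call to move; the robot and the scene stay as the last step left them, time stands still between calls to the robot, and variables do not carry over. Pictures are saved under pics/ and viewed, at most 10 in all, crops included, and the job is handed in when it is done.

Besides the shell and the picture viewer there is one more tool, called after "Emit:" as name(argument=value, ...), one argument or row to a line, values as JSON. step_arm: Moves the arm, as the interface text tells. Scaled input: -1 to 1 covers 6 cm each way for a shift and 0.12 rad each way for a turn. Its arguments: {"type":"object","properties":{"increments":{"type":"array"}},"required":["increments"]}

```bash
mkdir -p pics; ls; python3 - <<'E'
from cell import get_obs, snapshot, models, arm
import cv2,numpy as np
print(arm.tips_ahead); o=get_obs(); print(o['clock'],o['position'],o['tool_rot'],o['gripper_width'])
for c in("side","top"):
    s=snapshot(c); cv2.imwrite(f"pics/{c}0.png",s["color"]); print(c,np.round(s["extrinsics"],3).tolist())
    for q in("mixer","gate","third_slot","gear_knob","start_button_top","matchbox","spice_jar","salt_jar","food_tin","mug"):
        print(c,q,[(np.round(d['at'],3).tolist(),round(d['score'],2)) for d in models.spot_point(c,q)[:2]])
E
```

```text
pics
0.011
0.0 [ 0.18622754 -0.59628682  0.24172978] [ 9.88565590e-01  1.50790482e-01 -1.29348988e-04 -5.36068751e-04] 0.0852238786684942
side [[0.911, -0.226, 0.345, 1.02], [0.412, 0.485, -0.771, -1.15], [0.007, 0.845, 0.535, 0.941], [0.0, 0.0, 0.0, 1.0]]
side mixer [([0.529, -0.065, -0.001], 0.84)]
side gate [([0.592, -0.172, 0.103], 0.83)]
side third_slot [([0.621, -0.18, 0.112], 0.84)]
side gear_knob [([0.572, -0.149, 0.185], 0.51)]
side start_button_top [([0.467, -0.157, 0.119], 0.61)]
side matchbox [([0.49, -0.248, 0.103], 0.7), ([0.528, -0.358, -0.001], 0.32)]
side spice_jar [([0.663, 0.036, -0.002], 0.61)]
side salt_jar [([0.528, -0.356, -0.006], 0.85)]
side food_tin [([0.628, -0.322, 0.0], 0.86)]
side mug []
top [[0.002, 0.996, -0.095, 0.345], [-1.0, 0.002, -0.009, -0.018], [-0.009, 0.095, 0.995, 1.491], [0.0, 0.0, 0.0, 1.0]]
top mixer [([0.527, -0.061, 0.0], 0.85)]
top gate [([0.588, -0.175, 0.108], 0.93)]
top third_slot [([0.619, -0.175, 0.108], 0.86)]
top gear_knob [([0.566, -0.143, 0.182], 0.49), ([0.657, 0.036, -0.002], 0.17)]
top start_button_top [([0.46, -0.151, 0.12], 0.45)]
top matchbox [([0.494, -0.247, 0.102], 0.8), ([0.366, 0.373, 0.005], 0.17)]
top spice_jar [([0.659, 0.037, -0.0], 0.51)]
top salt_jar [([0.534, -0.355, -0.002], 0.77)]
top food_tin [([0.627, -0.322, 0.001], 0.65)]
top mug [([0.369, 0.378, 0.007], 0.89)]
```

View pics/side0.png

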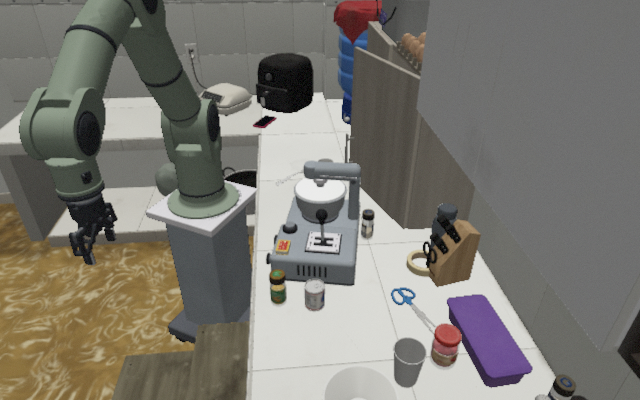

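View pics/top0.png

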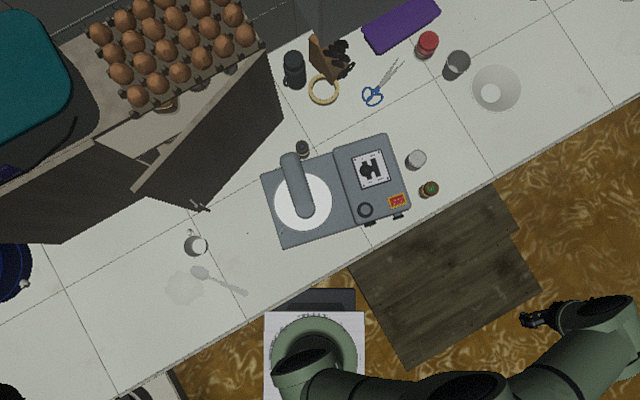

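The pictures show the mixer yawed about 18°. In the side view the knob is at about (321,215) and the gate at about (323,242); in the top view the gate is at about (371,169) and the button at (365,210). The tool axes are nearly aligned with the mixer. Next I fit the mixer pose and zoom in on the gate.

```bash
cat > h.py <<'E'
from cell import get_obs, snapshot, models, arm
import cv2,numpy as np
from scipy.optimize import least_squares
M={"mixer":(0,0,0),"gate":(.025,-.125,.108),"third_slot":(.049,-.139,.108),"start_button_top":(-.088,-.068,.12)}
def R(a): return np.array([[np.cos(a),-np.sin(a)],[np.sin(a),np.cos(a)]])
def proj(s,p):
    E=s["extrinsics"]; c=E[:3,:3].T@(np.asarray(p)-E[:3,3]); c=np.array([c[0],-c[1],-c[2]]); q=s["mtx"]@c; return q[:2]/q[2]
def look(name,tag,p,half,k):
    s=snapshot(name); u=proj(s,p).astype(int); x0,y0=u-half
    im=cv2.resize(s["color"][y0:y0+2*half,x0:x0+2*half],None,fx=k,fy=k,interpolation=cv2.INTER_CUBIC)
    cv2.imwrite(f"pics/{tag}.png",im); return s,(x0,y0)
def lever(cam=("side","top"),pose=None):
    for c in cam:
        for d in models.spot_point(c,"gear_knob")[:1]:
            m=R(pose[2]).T@(np.array(d['at'][:2])-pose[:2])-np.array([.025,-.125])
            print(c,"knob in gate frame",m.round(4),"z",round(d['at'][2],3),round(d['score'],2))
E
python3 - <<'E'
from h import *
obs=[]
for i in range(3):
    for c in("side","top"):
        snapshot(c)
        for q in M:
            d=models.spot_point(c,q)
            if d and d[0]['score']>.4: obs.append((q,np.array(d[0]['at'])))
f=lambda v:np.concatenate([v[:2]+R(v[2])@np.array(M[q][:2])-a[:2] for q,a in obs])
r=least_squares(f,[.53,-.06,.31],loss="soft_l1",f_scale=.004); v=r.x; print(v,np.abs(r.fun).max(),np.mean([a[2] for q,a in obs if q=="start_button_top"]))
np.save("pose.npy",v); lever(pose=v)
g=np.append(v[:2]+R(v[2])@[.025,-.125],.108)
a=look("side","s1",np.r_[g[:2],.15],40,7); b=look("top","t1",g,40,7)
for (s,o) in(a,b):
    print([((proj(s,np.r_[v[:2]+R(v[2])@np.array(m[:2]),m[2]])-o)*7).round().tolist() for m in M.values()], ((proj(s,np.r_[v[:2]+R(v[2])@np.array([.025,-.095]),.185])-o)*7).round())
o=get_obs(); q=v[:2]; d=R(v[2]).T@(o['position'][:2]-q)-[.025,-.125]; print("tcp in gate frame",d,"tool yaw",2*np.arctan2(o['tool_rot'][1],o['tool_rot'][0]))
E
```

```text
[ 0.52714342 -0.06065498  0.31462575] 0.2089825015310811 0.13248
top knob in gate frame [-0.0172  0.0312] z 0.183 0.66
[[260.0, 375.0], [286.0, 361.0], [338.0, 385.0], [49.0, 243.0]] [295. 175.]
[[18.0, 454.0], [282.0, 281.0], [295.0, 219.0], [242.0, 566.0]] [233. 270.]
tcp in gate frame [-0.51492048 -0.27913478] tool yaw 0.3027585273511916
```

```bash
cd pics; python3 -c "
import cv2,numpy as np
a=cv2.imread('s1.png')[:560,:560];b=cv2.imread('t1.png')[:560,:560]
cv2.imwrite('st1.png',cv2.resize(np.hstack([a,b]),(800,400)))"
```

```text
(no output)
```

View pics/st1.png

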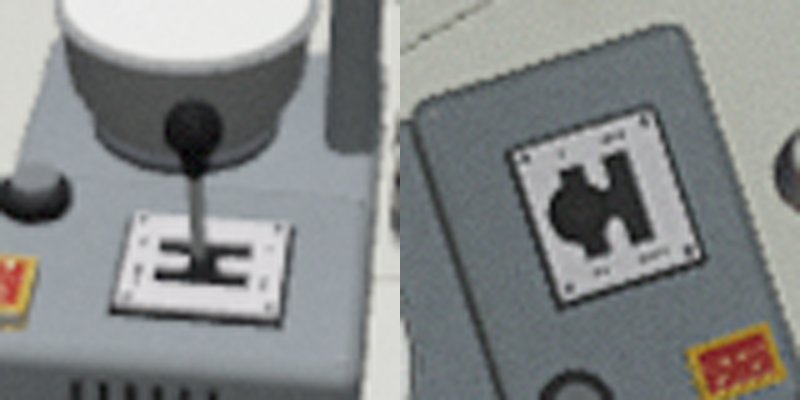

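Emit:
step_arm(
  increments=[
    [[0,0,-0.3,0,0,-0.1,1],[0.6,-0.4,0,0,0,0,1],[0.6,-0.4,0,0,0,0,1],[0.6,-0.4,0,0,0,0,1],[0.6,-0.4,0,0,0,0,1],[0.6,-0.4,0,0,0,0,1],[0.6,-0.4,0,0,0,0,1],[0.6,-0.4,0,0,0,0,1],[0.6,-0.4,0,0,0,0,1],[0.6,-0.4,0,0,0,0,1],[0.6,-0.4,0,0,0,0,1],[0,0,0,0,0,0,1]],
  ],
)

```text
clock: 4.3
position: [0.4565, -0.2544, 0.2615]
tool_rot: [0.987, 0.159, 0.001, 0.0]
wrist_force: [-0.2, -1.2, 0.2]
gripper_width: -0.0
gripper_force: 0.0
```

```bash
cat >> h.py <<'E'
def st():
    v=np.load("pose.npy"); o=get_obs(); d=R(v[2]).T@(o['position'][:2]-v[:2])-[.025,-.125]
    w=R(v[2]).T@o['wrist_force'][:2]
    print("t",round(o['clock'],2),"tcp gate",d.round(4),"z",round(o['position'][2],4),"q",np.round(o['tool_rot'],3),"F",w.round(1),round(o['wrist_force'][2],1),"w",round(o['gripper_width'],3))
E
python3 -c "
from h import *
st()"
```

```text
t 4.3 tcp gate [-0.1521 -0.0374] z 0.2615 q [0.987 0.159 0.001 0.   ] F [-0.5 -1.1] 0.2 w -0.0
```

Emit:
step_arm(
  increments=[
    [[0.5,-0.38,0,0,0,0,1],[0.5,-0.38,0,0,0,0,1],[0.45,-0.37,0,0,0,0,1],[0,0,0.5,0,0,0,1],[0,0,0.5,0,0,0,1],[0,0,0.4,0,0,0,1],[0,0,0,0,0,0,1]],
  ],
)

```text
clock: 5.18
position: [0.5154, -0.1662, 0.1759]
tool_rot: [0.988, 0.157, -0.001, -0.0]
wrist_force: [-0.9, -0.4, 0.5]
gripper_width: 0.0003
gripper_force: 0.0
```

```bash
python3 -c "
from h import *
st()
v=np.load('pose.npy');g=np.append(v[:2]+R(v[2])@[.025,-.125],.16)
look('side','s2',g,40,7); lever(('side',),v)"
```

```text
t 5.17 tcp gate [-0.0689  0.0283] z 0.1759 q [ 0.988  0.157 -0.001 -0.   ] F [-0.9 -0.1] 0.5 w 0.0
side knob in gate frame [-0.011   0.0298] z 0.186 0.66
```

View pics/s2.png

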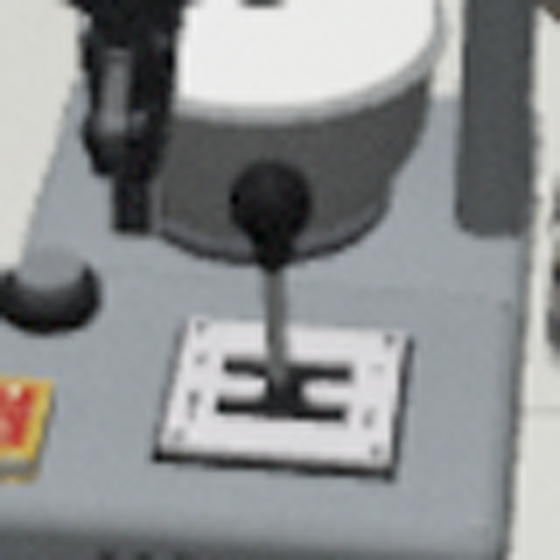

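The fingers (crop about (135,180)) stand in front of the knob (crop (270,200)) at the right height. I push it forward to the middle.

Emit:
step_arm(
  increments=[
    [[0.2,0,0,0,0,0,1],[0.15,0,0,0,0,0,1],[0.1,0,0,0,0,0,1],[0.1,0,0,0,0,0,1],[0.05,0,0,0,0,0,1],[0.05,0,0,0,0,0,1],[0,0,0,0,0,0,1]],
  ],
)

```text
clock: 6.15
position: [0.5532, -0.1534, 0.1762]
tool_rot: [0.988, 0.157, -0.0, -0.0]
wrist_force: [-1.3, -0.8, -0.7]
gripper_width: 0.0002
gripper_force: 0.5
```

```bash
python3 -c "
from h import *
st()
v=np.load('pose.npy')
for i in range(2): snapshot('side'); snapshot('top'); lever(pose=v)"
```

```text
t 6.15 tcp gate [-0.0289  0.0287] z 0.1762 q [ 0.988  0.157 -0.    -0.   ] F [-1.4 -0.3] -0.7 w 0.0
side knob in gate frame [-0.0006  0.0312] z 0.188 0.58
side knob in gate frame [-0.1179 -0.0441] z 0.101 0.7
```

Emit:
step_arm(
  increments=[
    [[-0.5,0,0,0,0,0,1],[0,-0.5,0,0,0,0,1],[0,-0.45,0,0,0,0,1],[0.5,0,0,0,0,0,1],[0.48,0,0,0,0,0,1],[0,0,0,0,0,0,1]],
  ],
)

```text
clock: 7.3
position: [0.5643, -0.0892, 0.1761]
tool_rot: [0.988, 0.157, 0.0, -0.0]
wrist_force: [-1.4, -0.6, 0.2]
gripper_width: 0.0002
gripper_force: 0.0
```

```bash
python3 -c "
from h import *
st()
v=np.load('pose.npy');g=np.append(v[:2]+R(v[2])@[.025,-.125],.16)
look('side','s3',g,40,7); lever(('side',),v)"
```

```text
t 7.3 tcp gate [0.0015 0.0864] z 0.1761 q [ 0.988  0.157  0.    -0.   ] F [-1.6 -0.2] 0.2 w 0.0
side knob in gate frame [0.0024 0.0294] z 0.188 0.64
```

View pics/s3.png

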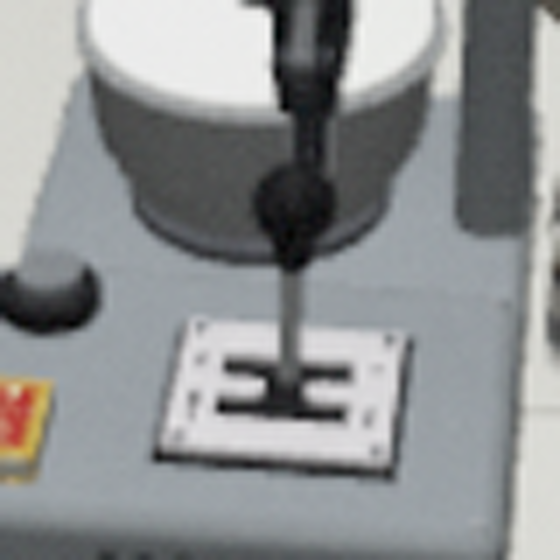

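The rod (crop (288,390)) lines up with the cross slot. I push right.

Emit:
step_arm(
  increments=[
    [[0,0.25,0,0,0,0,1],[0,0.15,0,0,0,0,1],[0,0.15,0,0,0,0,1],[0,0.15,0,0,0,0,1],[0,0.15,0,0,0,0,1],[0,0.15,0,0,0,0,1],[0,0,0,0,0,0,1]],
  ],
)

```text
clock: 8.28
position: [0.5816, -0.1482, 0.1762]
tool_rot: [0.988, 0.156, -0.0, 0.0]
wrist_force: [0.2, -0.3, 0.0]
gripper_width: 0.0005
gripper_force: 0.0
```

```bash
python3 -c "
from h import *
st()
v=np.load('pose.npy')
for i in range(2): snapshot('side'); lever(('side',),v)"
```

```text
t 8.28 tcp gate [-0.0004  0.0249] z 0.1762 q [ 0.988  0.156 -0.     0.   ] F [ 0.  -0.4] 0.0 w 0.0
side knob in gate frame [-0.1148  0.0542] z 0.121 0.56
side knob in gate frame [ 0.0013 -0.0054] z 0.19 0.77
```

Emit:
step_arm(
  increments=[
    [[0,0.12,0,0,0,0,1],[0,0.12,0,0,0,0,1],[0,0.1,0,0,0,0,1],[0,0.06,0,0,0,0,1],[0,0,0,0,0,0,1]],
  ],
)

```text
clock: 9.1
position: [0.5889, -0.1705, 0.1762]
tool_rot: [0.988, 0.157, -0.0, 0.0]
wrist_force: [-0.6, 0.6, -0.1]
gripper_width: -0.0002
gripper_force: 0.1
```

```bash
python3 -c "
from h import *
st()
v=np.load('pose.npy')
for i in range(2): snapshot('side'); lever(('side',),v)"
```

```text
t 9.1 tcp gate [-0.0003  0.0015] z 0.1762 q [ 0.988  0.157 -0.     0.   ] F [-0.3  0.8] -0.1 w -0.0
side knob in gate frame [ 0.0008 -0.0275] z 0.186 0.61
side knob in gate frame [ 0.0008 -0.0296] z 0.184 0.53
```

Emit:
step_arm(
  increments=[
    [[0,-0.4,0,0,0,0,1],[-0.5,0,0,0,0,0,1],[-0.5,0,0,0,0,0,1],[0,0.5,0.05,0,0,0,1],[0,0.42,0,0,0,0,1],[0,0,0,0,0,0,1]],
  ],
)

```text
clock: 10.05
position: [0.5414, -0.2191, 0.1732]
tool_rot: [0.988, 0.156, 0.0, 0.0]
wrist_force: [-0.1, -0.1, 0.2]
gripper_width: -0.0001
gripper_force: 0.0
```

```bash
python3 -c "
from h import *
st()
v=np.load('pose.npy');g=np.append(v[:2]+R(v[2])@[.025,-.125],.16)
look('side','s4',g,40,7); lever(('side',),v)"
```

```text
t 10.05 tcp gate [-0.0604 -0.0301] z 0.1732 q [0.988 0.156 0.    0.   ] F [-0.1 -0. ] 0.2 w -0.0
side knob in gate frame [ 0.0032 -0.0284] z 0.187 0.6
```

View pics/s4.png

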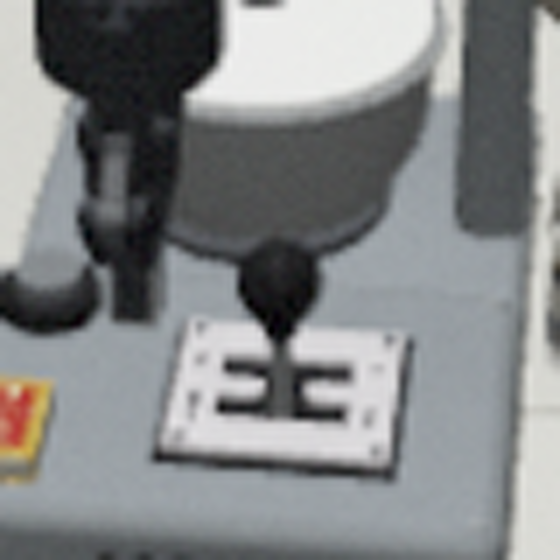

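The rod (crop (282,400)) is at the right-hand end of the cross slot and the fingers are in front of it. I push it forward.

Emit:
step_arm(
  increments=[
    [[0.3,0,0,0,0,0,1],[0.15,0,0,0,0,0,1],[0.15,0,0,0,0,0,1],[0.15,0,0,0,0,0,1],[0.15,0,0,0,0,0,1],[0.12,0,0,0,0,0,1],[0.1,0,0,0,0,0,1],[0.05,0,0,0,0,0,1],[0,0,0,0,0,0,1]],
  ],
)

```text
clock: 11.28
position: [0.6084, -0.1967, 0.1733]
tool_rot: [0.988, 0.157, 0.0, 0.0]
wrist_force: [-1.4, 0.2, -0.1]
gripper_width: 0.0003
gripper_force: 0.2
```

```bash
python3 -c "
from h import *
st()
v=np.load('pose.npy')
for i in range(2): snapshot('side'); lever(('side',),v)"
```

```text
t 11.28 tcp gate [ 0.0102 -0.0295] z 0.1733 q [0.988 0.157 0.    0.   ] F [-1.2  0.6] -0.1 w 0.0
side knob in gate frame [ 0.0406 -0.0296] z 0.181 0.6
```

Continue in 1.5–2 mm steps and watch for the force rise at the slot end.

Emit:
step_arm(
  increments=[
    [[0.05,0,0,0,0,0,1],[0.04,0,0,0,0,0,1],[0.03,0,0,0,0,0,1],[0,0,0,0,0,0,1]],
  ],
)

```text
clock: 11.98
position: [0.6151, -0.1944, 0.1732]
tool_rot: [0.988, 0.157, -0.0, -0.0]
wrist_force: [-0.3, 0.2, -0.7]
gripper_width: -0.0001
gripper_force: 0.7
```

Emit:
step_arm(
  increments=[
    [[0.02,0,0,0,0,0,1],[0,0,0,0,0,0,1]],
  ],
)

```text
clock: 12.22
position: [0.6159, -0.1942, 0.1731]
tool_rot: [0.988, 0.157, -0.0, -0.0]
wrist_force: [-3.9, -1.3, -1.5]
gripper_width: -0.0003
gripper_force: 2.0
```

```bash
python3 -c "
from h import *
st()
v=np.load('pose.npy')
for i in range(3): snapshot('side'); lever(('side',),v)"
```

```text
t 12.22 tcp gate [ 0.0181 -0.0295] z 0.1731 q [ 0.988  0.157 -0.    -0.   ] F [-4.1 -0.1] -1.5 w -0.0
side knob in gate frame [ 0.0481 -0.0289] z 0.178 0.51
side knob in gate frame [ 0.0483 -0.028 ] z 0.178 0.44
side knob in gate frame [ 0.049  -0.0261] z 0.181 0.67
```

Emit:
step_arm(
  increments=[
    [[0.01,0,0,0,0,0,1],[0,0,0,0,0,0,1]],
  ],
)

```text
clock: 12.78
position: [0.6164, -0.194, 0.1731]
tool_rot: [0.988, 0.157, -0.001, -0.0]
wrist_force: [-6.2, -0.9, -3.9]
gripper_width: 0.0003
gripper_force: 3.1
```

The force rise (6 N) and the knob at 48–49 mm show it is home. I back off and go above the button.

Emit:
step_arm(
  increments=[
    [[-0.5,0,0,0,0,0,1],[-0.5,0,-0.3,0,0,0,1],[-0.4,-0.48,-0.2,0,0,0,1],[-0.4,-0.48,0,0,0,0,1],[-0.4,-0.48,0.2,0,0,0,1],[0,0,0.2,0,0,0,1],[0,0,0,0,0,0,1]],
  ],
)

```text
clock: 13.65
position: [0.4654, -0.1527, 0.1792]
tool_rot: [0.988, 0.157, 0.0, 0.0]
wrist_force: [0.3, 0.1, -0.3]
gripper_width: 0.0003
gripper_force: 0.0
```

```bash
python3 -c "
from h import *
st()
v=np.load('pose.npy');b=np.r_[v[:2]+R(v[2])@[-.088,-.068],.12]
g=np.append(v[:2]+R(v[2])@[-.03,-.1],.14)
s,o=look('side','s5',g,40,7); lever(('side',),v); print(b,(proj(s,b)-o)*7, [d['at'] for d in models.spot_point('side','start_button_top')[:1]])
tip=get_obs()['position']-[0,0,.011]; print((proj(s,tip)-o)*7)"
```

```text
t 13.65 tcp gate [-0.1122  0.0566] z 0.1792 q [0.988 0.157 0.    0.   ] F [0.3 0.1] -0.3 w 0.0
side knob in gate frame [ 0.0473 -0.029 ] z 0.177 0.54
[ 0.46450646 -0.15254955  0.12      ] [167.97155901 271.03293585] []
[166.05076051 182.22779284]
```

View pics/s5.png

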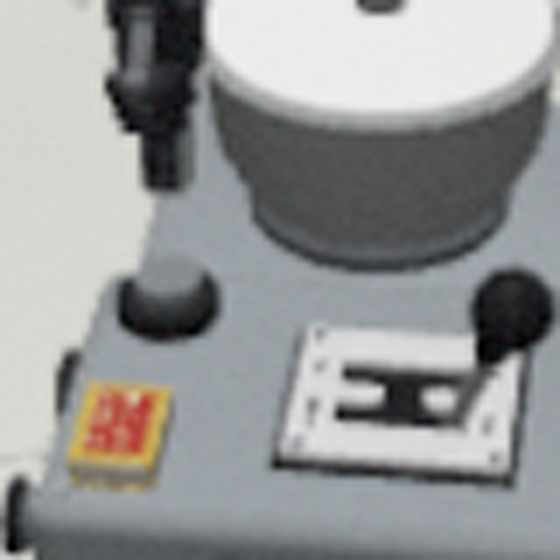

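The lever is in the right-forward slot (rod at crop (475,400)), the button cap is at about (170,270), and the fingertips are straight above it at (166,182). I lower onto it.

Emit:
step_arm(
  increments=[
    [[0,0,0.3,0,0,0,1],[0,0,0.2,0,0,0,1],[0,0,0.1,0,0,0,1],[0,0,0.05,0,0,0,1],[0,0,0,0,0,0,1]],
  ],
)

```text
clock: 14.42
position: [0.4647, -0.1527, 0.1404]
tool_rot: [0.988, 0.157, 0.0, 0.0]
wrist_force: [-0.3, -0.2, 0.3]
gripper_width: 0.0
gripper_force: 0.0
```

Emit:
step_arm(
  increments=[
    [[0,0,0.05,0,0,0,1],[0,0,0.05,0,0,0,1],[0,0,0.05,0,0,0,1],[0,0,0,0,0,0,1]],
  ],
)

```text
clock: 14.92
position: [0.4646, -0.1526, 0.1312]
tool_rot: [0.988, 0.157, -0.0, -0.0]
wrist_force: [0.1, 0.4, 3.2]
gripper_width: -0.0
gripper_force: 1.2
```

Emit:
step_arm(
  increments=[
    [[0,0,0.03,0,0,0,1],[0,0,0,0,0,0,1]],
  ],
)

```text
clock: 15.18
position: [0.4646, -0.1527, 0.1295]
tool_rot: [0.988, 0.157, 0.0, 0.0]
wrist_force: [-0.8, -0.1, 4.1]
gripper_width: -0.0003
gripper_force: 1.7
```

Emit:
step_arm(
  increments=[
    [[0,0,0.03,0,0,0,1],[0,0,0,0,0,0,1]],
  ],
)

```text
clock: 15.42
position: [0.4646, -0.1526, 0.1277]
tool_rot: [0.988, 0.157, 0.0, 0.0]
wrist_force: [-0.2, 0.6, 4.9]
gripper_width: 0.0002
gripper_force: 2.2
```

Emit:
step_arm(
  increments=[
    [[0,0,0.02,0,0,0,1],[0,0,0,0,0,0,1],[0,0,0,0,0,0,1]],
  ],
)

```text
clock: 15.8
position: [0.4647, -0.1526, 0.1269]
tool_rot: [0.988, 0.157, 0.0, 0.0]
wrist_force: [-3.5, 0.3, 15.3]
gripper_width: 0.0002
gripper_force: 7.4
```

The 15 N jump means the button is bottomed out. I retreat straight up and then away.

Emit:
step_arm(
  increments=[
    [[0,0,-0.1,0,0,0,1],[0,0,-0.2,0,0,0,1],[0,0,-0.5,0,0,0,1],[0,0,-0.7,0,0,0,1],[0,0,-0.7,0,0,0,1],[-0.5,0,-0.3,0,0,0,1],[0,0,0,0,0,0,1],[0,0,0,0,0,0,1]],
  ],
)

```text
clock: 16.8
position: [0.4362, -0.1618, 0.2766]
tool_rot: [0.988, 0.157, 0.0, -0.0]
wrist_force: [-0.2, -0.5, -0.9]
gripper_width: -0.0004
gripper_force: 0.0
```

```bash
python3 -c "
from h import *
st()
v=np.load('pose.npy')
g=np.append(v[:2]+R(v[2])@[-.03,-.1],.14)
look('side','s6',g,40,7); lever(('side',),v)
print([d['at'] for d in models.spot_point('side','matchbox')[:1]],[d['at'] for d in models.spot_point('side','start_button_top')[:1]])"
```

```text
t 16.8 tcp gate [-0.1428  0.057 ] z 0.2766 q [ 0.988  0.157  0.    -0.   ] F [-0.4 -0.4] -0.9 w -0.0
side knob in gate frame [ 0.0474 -0.0254] z 0.178 0.53
[[0.4899, -0.2488, 0.1]] [[0.4675, -0.1581, 0.1236]]
```

View pics/s6.png

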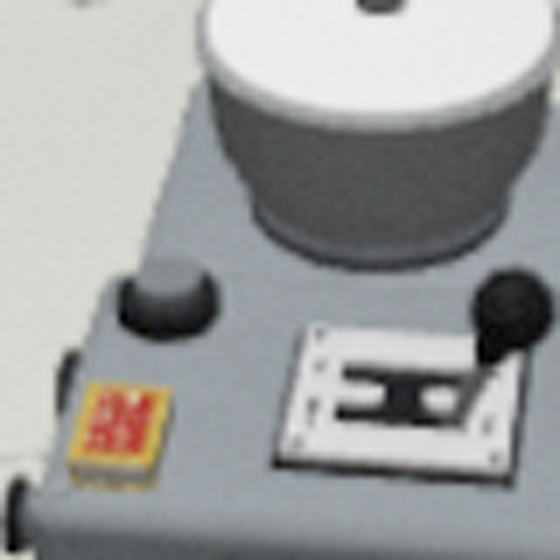

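The lever is still home in third (knob at crop (512,308)), the button is up again (170,275), the matchbox is unmoved and the hand is clear.

```bash
python3 -c "
from cell import finish_job
print(finish_job())"
```

```text
the job is handed in; nothing more can be done
None
```

The lever is fully home in third, the start button was then pressed all the way down and came back up, the hand is clear, and the job was handed in at about 17 s; no verdict came back.

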